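Sort returned pipe couplers by length into the stock tray

ROBOT

A 6-joint arm with a two-finger parallel gripper is mounted at the origin on the work surface. World frame = base frame: x ahead of the robot, y to its left, z up, the work surface at z = 0. Lengths are in m, angles in rad, forces in N, time in s.
With the tool pointing down it reaches from about 0.375 to 0.9 m from the base axis. Payload 3.1 kg.
Tool frame: the origin (TCP) lies at the very end of the fingers, on their centre line; the grasp point (between the pads) lies 19 mm behind it; z points along the fingers, y is the line along which they close (so a half turn about z gives the same grasp; the last joint's range is limited). The gripper opens to 85 mm and grips with 20 to 120 N. Pads are 22 mm wide; open, the fingers measure 114 mm over their backs; the gripper's body (76 mm by 85 mm) begins 54 mm behind the grasp point. The pads swing forward as they close: fully open they stand 13 mm farther back than shut.
Start: joints at [0.967, 0.527, 1.433, -0, 1.181, -0.178], TCP at [0.258, 0.569, 0.231] pointing down, gripper open.
Joint ranges: [-3.08, 3.08], [-0.75, 2.2], [0.22, 2.44], [-1.43, 4.57], [0, 2.65], [-2.85, 2.85]. Speed limits (rad/s): [2.79, 2.79, 3.14, 3.14, 3.14, 3.14].

INTERFACE

Orientations are given as a unit quaternion [x, y, z, w].
In Python, from station import manip, vision gives the robot as it stands.
- The arm moves only by the tool drive_tool, never from a script. Its argument "deltas" is a list that holds one entry, the list of rows, each a list of 4 numbers: the shift along the tool's x, y, z in mm, then the turn about the tool's z in rad. A call has 1 to 5 rows; each row is the pose to reach, as a shift and turn from the pose commanded when the call began, along the tool's axes at that moment; what a row does not reach only later rows make up. A row lasts 1/12 s, in which the tool goes at most 41.7 mm and 7.16 degrees, less where a joint would pass 70% of its speed; a pose out of reach is approached as far as the arm can. A call with a gripper value outside its range is refused whole. "jaw" is the finger opening in mm, from 0 to 85.4, set as the call begins (left out, the last holds). The fingers move at their own pace and stop on an object; "force" is the grip in N (left out, the last holds). Time passes only in rows, so rows that repeat a pose let the fingers close. It gives the time, the measured TCP pose, the force, the opening and the grip force at its end, in the units of the state.
- manip.sense(): the state, without advancing time (a new reading comes with each control period).
- vision.snapshot(name): name is "scene" or "top"; returns the picture (420x560x3 uint8, red, green, blue); there is no depth.
- vision.camera_model(name): a dict with "camera_matrix" (3x3 intrinsics, pixels), "rvec" (rotation vector, rad) and "tvec" (3), from world to camera coordinates, as OpenCV has them. Camera axes: x right, y down, z forward; pixel columns grow to the right and rows downward; lengths in m; the calibration is good to about 2 mm. A picture is of the moment at which its call begins. camera_model takes no time and is no camera call.
- manip.sign_off(): hands the job in; it is judged then, once.
The state is a dict: "t": time; "q": joint angles; "qd": joint speeds; "tau": joint torques, N m; "tcp_pos": TCP position; "tool_rot": TCP orientation; "force": force on the tool from outside, world axes, zero at the start; "ft_torque": the same for the moment, N m; "finger_gap": opening from 0.0 (shut) to 1.0 (fully open); "gripper_force": force on a finger pad.
Only numpy, scipy, OpenCV 4.12 (cv2) and the standard library are available. Lean on these libraries where they do the work, as an engineer would, in place of code of your own. Each camera call takes 0.05 s, during which the arm holds its last target. There are 200 camera calls.

TASK

Four returned grey pipe couplers of three lengths lie on the round black chamber cover. Put each one into the tray lane whose strapped-down sample has the same length, lying flat on the lane floor and straight along the lane in line with the sample. Lay them down rather than dropping them, and leave the tin, the bottle and the orange pipe socket standing where they are.

Things in the scene. Friction and masses are not known exactly. Their poses are not given: they have to be found in the camera images.
- part_long: loose long grey plastic coupler, 130 mm long: round barrel 34 mm in diameter (grip across it) with a hexagonal collar at each end (20 mm long, 40 mm across flats). Origin at its middle on its axis, 20 mm above what it lies on; x along its length.
- part_medium: loose medium grey plastic coupler, 100 mm long: round barrel 34 mm in diameter (grip across it) with a hexagonal collar at each end (20 mm long, 40 mm across flats). Origin at its middle on its axis, 20 mm above what it lies on; x along its length.
- part_short_a: loose short grey plastic coupler, 70 mm long: round barrel 34 mm in diameter (grip across it) with a hexagonal collar at each end (20 mm long, 40 mm across flats). Origin at its middle on its axis, 20 mm above what it lies on; x along its length. Starts with an end 8 to 18 mm from the side of the long one's barrel, blocking a grip there.
- part_short_b: loose short grey plastic coupler, 70 mm long: round barrel 34 mm in diameter (grip across it) with a hexagonal collar at each end (20 mm long, 40 mm across flats). Origin at its middle on its axis, 20 mm above what it lies on; x along its length.
- sample_long: fixed long sample coupler, 130 mm long, like the loose ones, strapped down at the far end of a tray lane (which lane varies). Origin at its middle on its axis, on the lane's centre line, 20 mm above the lane floor; x along the lane, z up. The lane is free from its near end wall (at x = -232 mm) to this sample's near end (at x = -65 mm).
- sample_medium: fixed medium sample coupler, 100 mm long, like the loose ones, strapped down at the far end of a tray lane (which lane varies). Origin at its middle on its axis, on the lane's centre line, 20 mm above the lane floor; x along the lane, z up. The lane is free from its near end wall (at x = -232 mm) to this sample's near end (at x = -50 mm).
- sample_short: fixed short sample coupler, 70 mm long, like the loose ones, strapped down at the far end of a tray lane (which lane varies). Origin at its middle on its axis, on the lane's centre line, 20 mm above the lane floor; x along the lane, z up. The lane is free from its near end wall (at x = -232 mm) to this sample's near end (at x = -35 mm).
- tray: fixed plywood tray, 312 (x) by 258 mm (y), left or right of the robot, the cover on the other side. Origin: centre of underside. Three lanes along x, each 300 by 78 mm inside, centre lines at y = -84, 0, +84 mm; floor 4 mm thick; walls 6 mm thick, tops 18 mm above the counter. Each lane has a sample with its middle at x = +82 mm.
- cover: fixed round black plastic chamber cover lying flat on the counter, 336 mm in diameter, 12 mm thick, origin at the centre of its underside; the loose couplers and the tin start on it; its yaw is arbitrary.
- tin: bystander: tin of solvent cement standing on the cover, 54 mm in diameter, 85 mm tall, origin at the centre of its underside
- bottle: bystander: white bottle standing on the counter between cover and tray, 56 mm in diameter, 170 mm tall, origin at the centre of its underside
- socket: bystander: orange pipe socket standing on the counter nearer to the robot, 68 mm in diameter, 90 mm tall, origin at the centre of its underside
There are look-alikes about, which are no part of the job. Leave any blue look-alike of the part_short_a alone.

How it is judged:
At the end, for the whole second after the job is handed in: Each coupler rests, released, in its own length's lane, between sample and near end: within 24 mm sideways of the sample's axis line, 8 mm in height, 0.25 rad in direction. Tin, bottle and socket never moved over 30 mm or tipped; no coupler dropped (x of part_long in the frame of sample_long between -0.215 and -0.128 m and y of part_long in the frame of sample_long between -0.024 and 0.024 m and z of part_long in the frame of sample_long between -0.008 and 0.008 m and angle between the x axis of part_long and the x axis of sample_long, either way round below 0.25 rad and linear speed of each of part_long, part_short_a, part_medium, part_short_b below 0.02 m/s and contact force between each of part_long, part_short_a, part_medium, part_short_b and the fingers below 0.1 N and x of part_short_a in the frame of sample_short between -0.215 and -0.068 m and y of part_short_a in the frame of sample_short between -0.024 and 0.024 m and z of part_short_a in the frame of sample_short between -0.008 and 0.008 m and angle between the x axis of each of part_short_a, part_short_b and the x axis of sample_short, either way round below 0.25 rad and x of part_medium in the frame of sample_medium between -0.215 and -0.098 m and y of part_medium in the frame of sample_medium between -0.024 and 0.024 m and z of part_medium in the frame of sample_medium between -0.008 and 0.008 m and angle between the x axis of part_medium and the x axis of sample_medium, either way round below 0.25 rad and x of part_short_b in the frame of sample_short between -0.215 and -0.068 m and y of part_short_b in the frame of sample_short between -0.024 and 0.024 m and z of part_short_b in the frame of sample_short between -0.008 and 0.008 m); the robot touches nothing.
It fails at once if the tin is moved more than 30 mm or tipped (distance of tin from where it was at the start of the episode above 0.03 m or angle between tin's own z axis and vertical above 0.4 rad).
It fails at once if the bottle is moved more than 30 mm or tipped (distance of bottle from where it was at the start of the episode above 0.03 m or angle between bottle's own z axis and vertical above 0.4 rad).
It fails at once if the socket is moved more than 30 mm or tipped (distance of socket from where it was at the start of the episode above 0.03 m or angle between socket's own z axis and vertical above 0.4 rad).
It fails at once if a coupler is dropped or thrown (faster than 0.8 m/s while not held) ((linear speed of part_long above 0.8 m/s and contact force between part_long and the fingers below 0.1 N) or (linear speed of part_short_a above 0.8 m/s and contact force between part_short_a and the fingers below 0.1 N) or (linear speed of part_medium above 0.8 m/s and contact force between part_medium and the fingers below 0.1 N) or (linear speed of part_short_b above 0.8 m/s and contact force between part_short_b and the fingers below 0.1 N)).
It also fails if it takes over 72 s, if anything falls off the work surface, if the arm or the gripper's body presses on something with over 40 N, if the wrist force passes 120 N, or if a joint passes its speed limit or range.

## Working session

There is one attempt and no reset: what is moved stays moved. The work goes in short steps, Python scripts to look and compute and a tool call to move; the robot and the scene stay as the last step left them, time stands still between calls to the robot, and variables do not carry over. Pictures are saved under pics/ and viewed, at most 10 in all, crops included, and the job is handed in when it is done.

Besides the shell and the picture viewer there is one more tool, called after "Call:" as name(argument=value, ...), one argument or row to a line, values as JSON. drive_tool: Moves the arm, as the interface text tells. Its arguments: {"type":"object","properties":{"deltas":{"type":"array"},"jaw":{"type":"number"},"force":{"type":"number"}},"required":["deltas"]}

```bash
mkdir -p pics; ls; cat > h.py <<'E'
import numpy as np, cv2
from station import manip, vision
def P(name):
    c=vision.camera_model(name); K=np.array(c["camera_matrix"],float); R,_=cv2.Rodrigues(np.array(c["rvec"],float)); t=np.array(c["tvec"],float).reshape(3)
    return K,R,t
def ray(name,uv,z):
    K,R,t=P(name); d=R.T@np.linalg.inv(K)@np.array([uv[0],uv[1],1.]); o=-R.T@t
    return o+d*(z-o[2])/d[2]
def tri(a,b):
    # a,b pixel in scene, top
    Ms=[P(n) for n in("scene","top")]
    X=cv2.triangulatePoints(*[K@np.c_[R,t] for K,R,t in Ms],np.array(a,float).reshape(2,1),np.array(b,float).reshape(2,1))
    return (X[:3]/X[3]).ravel()
def proj(name,X):
    K,R,t=P(name); p=K@(R@np.array(X,float)+t); return p[:2]/p[2]
E
python3 - <<'E'
from h import *
for n in("scene","top"):
    im=vision.snapshot(n)[:,:,::-1]; cv2.imwrite(f"pics/{n}0.png",im)
    K,R,t=P(n); print(n,K.round(1).tolist(),(-R.T@t).round(3),R.round(2).tolist())
s=manip.sense(); print(s)
E
```

```text
pics
scene [[424.3, 0.0, 276.1], [0.0, 424.3, 216.9], [0.0, 0.0, 1.0]] [1.377 0.254 0.629] [[-0.28, 0.96, -0.02], [0.58, 0.15, -0.8], [-0.77, -0.24, -0.6]]
top [[402.6, 0.0, 277.4], [0.0, 402.6, 200.8], [0.0, 0.0, 1.0]] [0.436 0.025 1.003] [[-0.01, -1.0, 0.0], [-0.98, 0.01, -0.17], [0.17, -0.01, -0.98]]
{'t': 0.1, 'q': array([ 9.66492100e-01,  5.28378040e-01,  1.43378201e+00,  3.31728234e-05,
        1.18140024e+00, -1.78477827e-01]), 'qd': array([-5.42565641e-04, -7.86523381e-04, -3.87520938e-03, -8.42884316e-05,
        9.06474580e-04, -1.53839128e-03]), 'tau': array([-1.00763125e-03, -4.43305171e+01, -1.78585678e+01, -2.46439167e-04,
        3.86791697e-03, -2.27881650e-06]), 'tcp_pos': array([0.25775037, 0.56866798, 0.23042601]), 'tool_rot': array([ 2.11314278e-01,  9.77417673e-01, -9.03568588e-04, -3.89479735e-04]), 'force': array([ 0.35445588, -0.25968829, -0.03935966]), 'ft_torque': array([ 0.01856089, -0.00279009,  0.0285453 ]), 'gripper_force': 0.0, 'finger_gap': 1.0026378748928382}
```

View pics/top0.png

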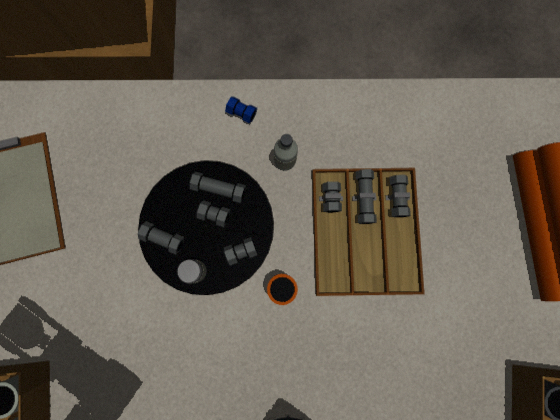

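View pics/scene0.png

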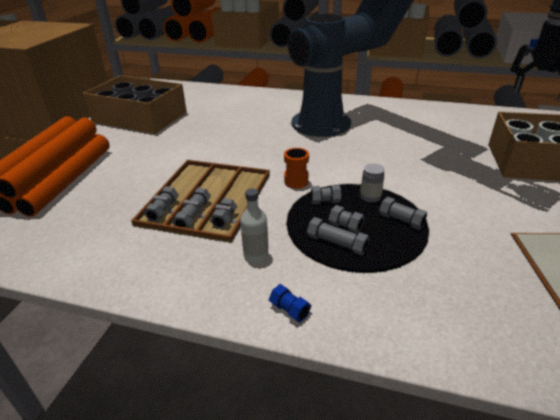

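```bash
cat >> h.py <<'E'
def crop(im,x0,y0,x1,y1,f,step=10,g=0.6):
    c=(255*(im[y0:y1,x0:x1]/255.)**g).astype(np.uint8); c=cv2.resize(c,None,fx=f,fy=f,interpolation=cv2.INTER_CUBIC)
    for x in range(-(-x0//step)*step,x1,step):
        X=int((x-x0+.5)*f); cv2.line(c,(X,0),(X,5),(0,255,255),1)
        if x%20==0: cv2.putText(c,str(x),(X-10,15),0,.35,(0,255,255),1)
    for y in range(-(-y0//step)*step,y1,step):
        Y=int((y-y0+.5)*f); cv2.line(c,(0,Y),(5,Y),(0,255,255),1)
        if y%20==0: cv2.putText(c,str(y),(7,Y+4),0,.35,(0,255,255),1)
    return c
E
python3 - <<'E'
from h import *
t=cv2.imread("pics/top0.png"); s=cv2.imread("pics/scene0.png")
cv2.imwrite("pics/c1.png",crop(t,132,155,278,299,4))
b=np.zeros((590,790,3),np.uint8)
a=crop(s,280,175,440,275,4); b=np.zeros((600,800,3),np.uint8); b[:400,:640]=a
cv2.imwrite("pics/c2.png",b[:400,:640])
cv2.imwrite("pics/c3.png",np.hstack([crop(t,308,160,428,300,4),crop(s,230,180,300,320,4)])[:560])
for n,uv in [("long",(217,187)),("a",(212,213)),("med",(160,237)),("b",(240,251)),("tin",(190,271)),("sock",(282,290)),("bot",(286,150))]:
    print(n,ray("top",uv,.03).round(3))
E
```

```text
long [0.642 0.169 0.03 ]
a [0.578 0.18  0.03 ]
med [0.52  0.304 0.03 ]
b [0.485 0.111 0.03 ]
tin [0.439 0.229 0.03 ]
sock [0.393 0.011 0.03 ]
bot [ 0.736 -0.002  0.03 ]
```

View pics/c1.png

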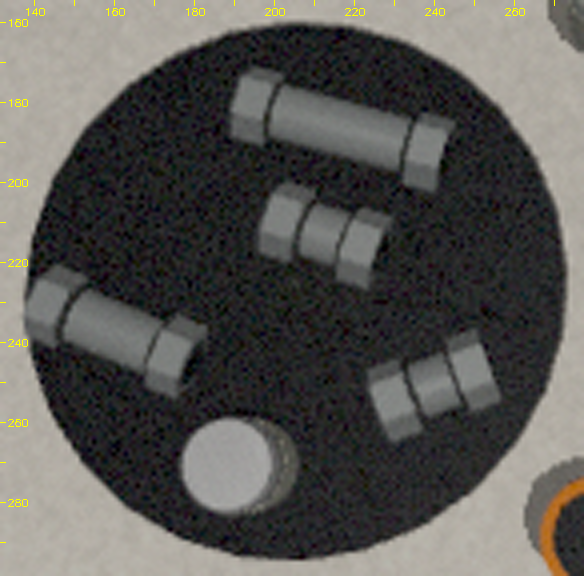

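View pics/c2.png

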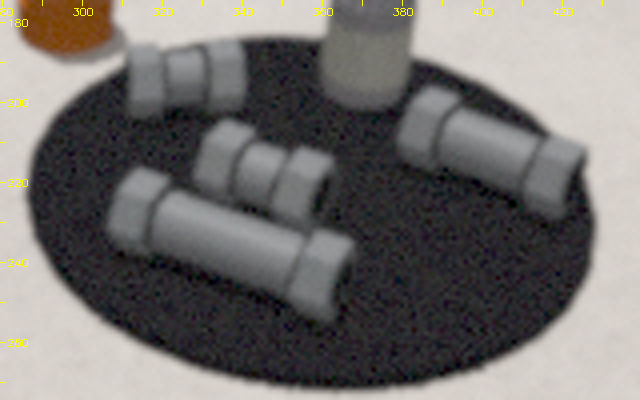

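View pics/c3.png

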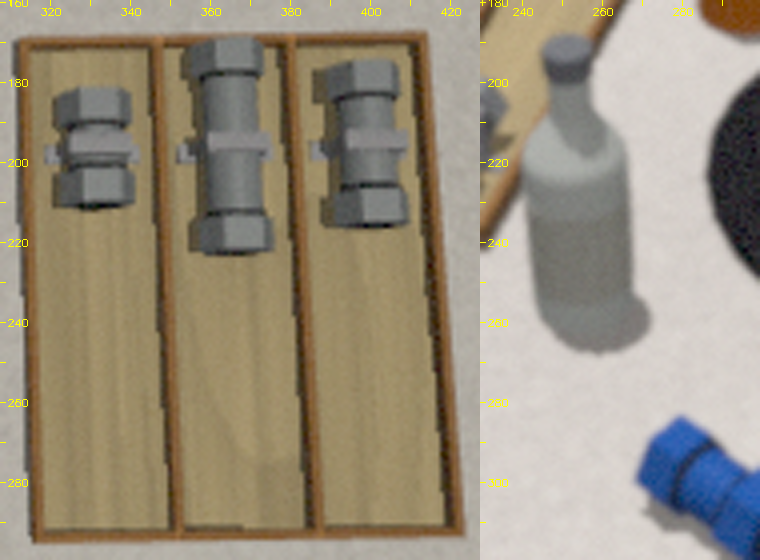

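```bash
cat > fit.py <<'E'
from h import *
from scipy.optimize import minimize
def model(L,x,y,z,yaw):
    d=np.array([np.cos(yaw),np.sin(yaw),0]); n=np.array([-d[1],d[0],0]); k=np.array([0,0,1.]); c=np.array([x,y,z])
    hx=[(.0231*np.cos(a),.0231*np.sin(a)) for a in np.arange(6)*np.pi/3]; ci=[(.017*np.cos(a),.017*np.sin(a)) for a in np.arange(24)*np.pi/12]
    return [np.array([c+d*s+n*p+k*q for s in (s0,s1) for p,q in sec]) for s0,s1,sec in((-L/2,-L/2+.02,hx),(L/2-.02,L/2,hx),(-L/2,L/2,ci))]
def render(name,L,p,roi,F=4):
    K,R,t=P(name); m=np.zeros(((roi[3]-roi[1])*F,(roi[2]-roi[0])*F),np.uint8)
    for pts in model(L,*p):
        q=(R@pts.T).T+t; q=q@K.T; uv=(q[:,:2]/q[:,2:]-np.array(roi[:2])+.5)*F
        cv2.fillConvexPoly(m,cv2.convexHull((uv*16).astype(np.int32)),255,shift=4)
    return cv2.resize(m,None,fx=1/F,fy=1/F,interpolation=cv2.INTER_AREA)/255.
def mask(name,im,roi):
    g=cv2.GaussianBlur(im[roi[1]:roi[3],roi[0]:roi[2]],(3,3),0).max(2).astype(float)
    return np.clip((g-40)/35,0,1)
def fit(L,p0,rt,rs,t,s):
    views=[(n,r,mask(n,i,r)) for n,r,i in(("top",rt,t),("scene",rs,s)) if r]
    def cost(p): return sum(((render(n,L,p,r)-m)**2).sum() for n,r,m in views)
    b=None
    for dy in(-.15,0,.15):
        p=np.array(p0,float)+[0,0,0,dy]
        r=minimize(cost,p,method="Nelder-Mead",options=dict(initial_simplex=np.vstack([p]+[p+e for e in np.diag([.01,.01,.006,.1])]),xatol=1e-4,fatol=.05,maxiter=250))
        if b is None or r.fun<b.fun:b=r
    return b.x,b.fun
E
python3 - <<'E'
from fit import *
t=cv2.imread("pics/top0.png"); s=cv2.imread("pics/scene0.png")
J=dict(long=(.13,(.642,.169,.032,-1.8),(186,170,249,202),(305,216,371,258)),
a=(.07,(.578,.18,.032,-1.8),(194,200,232,228),(327,203,364,231)),
med=(.10,(.52,.304,.032,-2.0),(138,219,186,255),(377,194,427,229)),
b=(.07,(.485,.111,.032,-1.2),(222,235,259,267),(309,183,343,205)))
for k,(L,p,rt,rs) in J.items():
    # mask other parts crudely: report
    print(k,*[ (x.round(4).tolist(),round(f,1)) for x,f in [fit(L,p,rt,rs,t,s)]])
c=[(18,40),(427,32),(464,535),(36,541)]
C=[ray("top",(308+x/4-.5,160+y/4-.5),.018)[:2] for x,y in c]; C=np.array(C); print(C.round(3), C.mean(0), np.linalg.norm(C-np.roll(C,-1,0),axis=1).round(3))
print("tin",ray("top",(132+57-.5,155+116-.5),.097),"sock",ray("top",(282,290),.09))
print("bottle base", tri((254,258),(286,155)), ray("scene",(255,259),0.0), "a-z chk", tri((132,0),(0,0))*0)
E
```

```text
long ([0.6392, 0.1654, 0.0346, -1.8867], np.float64(737.2))
a ([0.5762, 0.176, 0.034, -1.8971], np.float64(479.0))
med ([0.5185, 0.3072, 0.0589, -1.787], np.float64(733.8))Traceback (most recent call last):
  File "<stdin>", line 9, in <module>
  File "fit.py", line 22, in fit
    r=minimize(cost,p,method="Nelder-Mead",options=dict(initial_simplex=np.vstack([p]+[p+e for e in np.diag([.01,.01,.006,.1])]),xatol=1e-4,fatol=.05,maxiter=250))
    res = _minimize_neldermead(fun, x0, args, callback, bounds=bounds,
                               **options)
    fsim[j] = func(sim[j])
              ~~~~^^^^^^^^
    fx = function(np.copy(x), *(wrapper_args + args))
  File "fit.py", line 18, in cost
    def cost(p): return sum(((render(n,L,p,r)-m)**2).sum() for n,r,m in views)
                        ~~~^^^^^^^^^^^^^^^^^^^^^^^^^^^^^^^^^^^^^^^^^^^^^^^^^^^
  File "fit.py", line 18, in <genexpr>
    def cost(p): return sum(((render(n,L,p,r)-m)**2).sum() for n,r,m in views)
                              ~~~~~~^^^^^^^^^
  File "fit.py", line 8, in render
    K,R,t=P(name); m=np.zeros(((roi[3]-roi[1])*F,(roi[2]-roi[0])*F),np.uint8)
          ~^^^^^^
  File "h.py", line 4, in P
    c=vision.camera_model(name); K=np.array(c["camera_matrix"],float); R,_=cv2.Rodrigues(np.array(c["rvec"],float)); t=np.array(c["tvec"],float).reshape(3)
ValueError: time passes only in moves, steps and waits
```

```bash
sed -i 's/^def P(name)/import functools\n@functools.lru_cache\ndef P(name)/' h.py
python3 - <<'E'
s=open('fit.py').read()
i=s.index("def mask"); j=s.index("def fit")
s=s[:i]+'''def mask(name,im,roi,save=None):
    g=cv2.GaussianBlur(im[roi[1]:roi[3],roi[0]:roi[2]],(3,3),0).max(2)
    o,_=cv2.threshold(np.minimum(g,130),0,255,cv2.THRESH_OTSU)
    m=((g>o*.9)&(g<150)).astype(np.uint8); n,l,st,_=cv2.connectedComponentsWithStats(m,connectivity=4)
    k=1+np.argmax(st[1:,4]); print(name,o,st[k].tolist()); return cv2.morphologyEx((l==k).astype(np.uint8),cv2.MORPH_CLOSE,np.ones((3,3))).astype(float)
'''+s[j:]
open('fit.py','w').write(s)
E
cat > m0.py <<'E'
from fit import *
t=cv2.imread("pics/top0.png"); s=cv2.imread("pics/scene0.png")
J=dict(long=(.13,(.642,.169,.032,-1.85),(186,170,249,202),(305,216,371,258)),
a=(.07,(.578,.18,.032,-1.85),(194,200,232,228),(327,203,364,231)),
med=(.10,(.52,.304,.032,-2.0),(138,219,186,255),(377,194,426,229)),
b=(.07,(.485,.111,.032,-1.25),(222,235,259,267),(309,183,343,205)))
for k,(L,p,rt,rs) in J.items():
    x,f=fit(L,p,rt,rs,t,s); print(k,x.round(4).tolist(),round(f,1))
    for im,n in((t,"top"),(s,"scene")):
        h,w=im.shape[:2]; m=(render(n,L,x,(0,0,w,h))>.5).astype(np.uint8)
        im2=cv2.findContours(m,0,2)[0]; cv2.drawContours(im,im2,-1,(0,0,255),1)
cv2.imwrite("pics/f0.png",np.vstack([crop(t,132,155,278,299,2),crop(s,282,175,428,275,2)]) )
c=[(18,40),(427,32),(464,535),(36,541)]
C=np.array([ray("top",(308+x/4-.5,160+y/4-.5),.018)[:2] for x,y in c]); print(C.round(3), C.mean(0), np.linalg.norm(C-np.roll(C,-1,0),axis=1).round(3))
print("tin",ray("top",(188.5,270.5),.097),"sock",ray("top",(282,290),.09),"bottle", ray("scene",(255,262),0.0))
E
python3 m0.py
```

```text
top 38.0 [4, 3, 55, 29, 741]
scene 51.0 [2, 0, 61, 36, 888]
long [0.6413, 0.1657, 0.0369, -1.8599] 261.3
top 38.0 [3, 1, 32, 26, 435]
scene 56.0 [0, 2, 37, 26, 576]
a [0.5772, 0.1761, 0.0341, -1.9021] 351.5
top 39.0 [10, 9, 35, 26, 444]
scene 64.0 [3, 0, 46, 31, 540]
med [0.5182, 0.3029, 0.0405, -1.9322] 567.9
top 43.0 [12, 5, 23, 19, 277]
scene 68.0 [0, 0, 34, 17, 345]
b [0.4847, 0.1057, 0.0467, -1.1693] 376.1
[[ 0.688 -0.068]
 [ 0.692 -0.326]
 [ 0.382 -0.327]
 [ 0.381 -0.071]] [ 0.5355748  -0.19791651] [0.258 0.31  0.256 0.308]
tin [0.43971792 0.21876764 0.097     ] sock [0.39552225 0.01201481 0.09      ] bottle [0.73859407 0.00397573 0.        ]
```

View pics/f0.png

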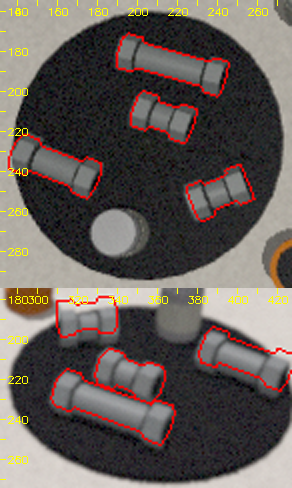

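```bash
cat > m1.py <<'E'
import sys
from fit import *
def mk(im,roi):
    g=cv2.GaussianBlur(im[roi[1]:roi[3],roi[0]:roi[2]],(3,3),0).max(2); m=((g>42)&(g<135)).astype(np.uint8)
    n,l,st,_=cv2.connectedComponentsWithStats(m,connectivity=4); k=1+np.argmax(st[1:,4])
    return cv2.morphologyEx((l==k).astype(np.uint8),cv2.MORPH_CLOSE,np.ones((3,3))).astype(float)
def fit2(L,p0,roi,im,z=.032):
    m=mk(im,roi); best=None
    def cost(p): return ((render("top",L,(p[0],p[1],z,p[2]),roi)-m)**2).sum()
    for d in(-.2,0,.2):
        p=np.array(p0,float)+[0,0,d]
        r=minimize(cost,p,method="Nelder-Mead",options=dict(initial_simplex=np.vstack([p]+[p+e for e in np.diag([.01,.01,.1])]),xatol=1e-4,fatol=.05,maxiter=200))
        if best is None or r.fun<best.fun: best=r
    return best.x,best.fun,m.sum()
E
python3 - <<'E'
from m1 import *
t=cv2.imread("pics/top0.png")
for k,L,p,r in [("long",.13,(.642,.166,-1.86),(186,168,249,205)),("a",.07,(.577,.177,-1.88),(194,198,232,230)),("med",.10,(.52,.304,-1.95),(135,217,187,257)),("b",.07,(.485,.106,-1.2),(221,233,261,269))]:
    x,f,n=fit2(L,p,r,t); print(k,x.round(4).tolist(),round(f,1),n)
for nm,L,p,r in [("sS",.07,(.617,-.11,0.),(317,180,347,216)),("sL",.13,(.617,-.19,0.),(352,166,381,228)),("sM",.1,(.617,-.28,0.),(386,172,417,220))]:
    print(nm,ray("top",((r[0]+r[2])/2,(r[1]+r[3])/2),.024).round(3))
E
```

```text
long [0.6497, 0.1997, -1.7278] 316.2 391.0
a [0.5672, 0.1526, -1.732] 177.3 247.0
med [0.5203, 0.3114, -1.8942] 338.1 402.0
b [0.4905, 0.0815, -1.6472] 180.1 255.0
sS [ 0.614 -0.115  0.024]
sL [ 0.616 -0.2    0.024]
sM [ 0.618 -0.287  0.024]
```

```bash
python3 - <<'E'
s=open('m1.py').read()
i=s.index("    g=cv2"); j=s.index("def fit2")
s=s[:i]+'''    g=cv2.GaussianBlur(im,(5,5),0).max(2).astype(float)
    m=np.clip((g-30)/22,0,1); c=(cv2.dilate(g,np.ones((5,5)))>118); m[c]=0
    m=m[roi[1]:roi[3],roi[0]:roi[2]]; _,l,st,_=cv2.connectedComponentsWithStats((m>.3).astype(np.uint8)); k=1+np.argmax(st[1:,4]); m[l!=k]=0
    return m
'''+s[j:]
open('m1.py','w').write(s)
E
python3 - <<'E'
from m1 import *
t=cv2.imread("pics/top0.png"); o=t.copy(); M=np.zeros_like(t)
for k,L,p,r in [("long",.13,(.642,.166,-1.86),(186,168,249,205)),("a",.07,(.577,.177,-1.88),(194,198,232,230)),("med",.10,(.52,.304,-1.95),(135,217,187,257)),("b",.07,(.485,.106,-1.2),(221,233,261,269))]:
    x,f,n=fit2(L,p,r,t); print(k,x.round(4).tolist(),round(f,1),n)
    M[r[1]:r[3],r[0]:r[2]]=np.maximum(M[r[1]:r[3],r[0]:r[2]],(mk(t,r)*255).astype(np.uint8)[...,None])
    full=(render("top",L,(x[0],x[1],.032,x[2]),(0,0,560,420))>.5).astype(np.uint8)
    for q in(o,M): cv2.drawContours(q,cv2.findContours(full,0,1)[0],-1,(0,0,255),1)
cv2.imwrite("pics/f1.png",np.hstack([crop(o,135,160,270,280,3,10),crop(M,135,160,265,280,3,10)]))
E
```

```text
long [0.644, 0.1711, -1.8254] 153.2 646.6818181818182
a [0.577, 0.1804, -1.833] 125.7 369.8636363636364
med [0.5205, 0.3076, -1.9339] 194.8 517.3181818181818
b [0.4851, 0.1109, -1.1366] 93.7 400.22727272727275
```

View pics/f1.png

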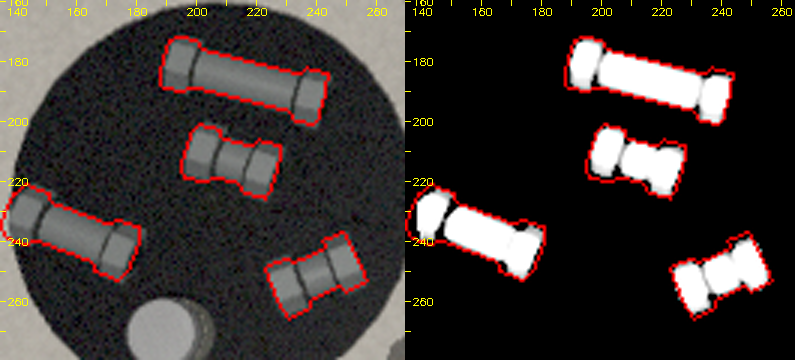

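```bash
cat > plan.py <<'E'
import numpy as np, sys
from station import manip
from scipy.spatial.transform import Rotation as Ro
def pose():
    s=manip.sense(); R=Ro.from_quat(s["tool_rot"]).as_matrix()
    return np.array([*s["tcp_pos"],np.arctan2(R[1,1],R[0,1])]),s
def plan(wps,cur=None):
    c,s=pose(); print("t",round(s["t"],2),"pose",c.round(4),"q6",s["q"][5].round(2),"gap",round(s["finger_gap"],3))
    if cur is not None: c=np.array(cur,float)
    for w in wps:
        w=np.array(w,float); d=w-c; n=max(1,int(np.ceil(max(np.linalg.norm(d[:3])/.195,abs(d[3])/.6)-1e-6)))
        for i in range(n):
            d=(w-c)/(n-i); y=np.array([np.cos(c[3]),np.sin(c[3])]); x=np.array([y[1],-y[0]])*-1
            v=[round(1000*d[:2]@x),round(1000*d[:2]@y),round(-1000*d[2]),round(-d[3],3)]
            print(v,end=" "); c[:2]+=(v[0]*x+v[1]*y)/1000; c[2]-=v[2]/1000; c[3]-=v[3]
        print("->",c.round(4))
E
python3 -c "
from plan import *
plan([(.577,.179,.15,-.262),(.577,.179,.016,-.262)])
R=Ro.from_quat(manip.sense()['tool_rot']).as_matrix();print(R.round(3))"
```

```text
t 0.1 pose [0.2578 0.5687 0.2304 1.145 ] q6 -0.18 gap 1.003
[-151, -74, 27, np.float64(0.469)] [-168, 2, 27, np.float64(0.469)] [-149, 77, 26, np.float64(0.469)] -> [ 0.5773  0.1791  0.1504 -0.262 ]
[0, 0, 134, np.float64(-0.0)] -> [ 0.5773  0.1791  0.0164 -0.262 ]
[[-0.911  0.413 -0.001]
 [ 0.413  0.911 -0.002]
 [ 0.    -0.002 -1.   ]]
```

Call:
drive_tool(
  deltas=[
    [[-151,-74,27,0.469],[-151,-74,27,0.469],[-151,-74,27,0.469],[-151,-74,27,0.469],[-151,-74,27,0.469]],
  ],
  jaw=50,
  force=60,
)

```text
t: 0.52
tcp_pos: [0.3682, 0.4341, 0.2027]
tool_rot: [0.436, 0.9, -0.002, 0.001]
force: [-0.3, 0.7, 0.3]
finger_gap: 0.583
gripper_force: 0.0
```

Call:
drive_tool(
  deltas=[
    [[-168,2,27,0.469],[-168,2,27,0.469],[-168,2,27,0.469],[-168,2,27,0.469],[-168,2,27,0.469]],
  ],
)

```text
t: 0.93
tcp_pos: [0.4758, 0.3049, 0.1761]
tool_rot: [0.633, 0.774, -0.001, 0.001]
force: [-0.2, -0.2, -0.2]
finger_gap: 0.584
gripper_force: 0.0
```

Call:
drive_tool(
  deltas=[
    [[-149,77,26,0.469],[-149,77,26,0.469],[-149,77,26,0.469],[-149,77,26,0.469],[-149,77,26,0.469]],
  ],
)

```text
t: 1.35
tcp_pos: [0.5826, 0.1746, 0.1503]
tool_rot: [0.796, 0.606, 0.001, 0.002]
force: [0.1, 0.0, 1.0]
finger_gap: 0.585
gripper_force: 0.0
```

Call:
drive_tool(
  deltas=[
    [[0,0,0,0],[0,0,0,0]],
  ],
)

```text
t: 1.52
tcp_pos: [0.5768, 0.1801, 0.1508]
tool_rot: [0.793, 0.609, -0.001, -0.001]
force: [-0.2, 0.1, 0.1]
finger_gap: 0.587
gripper_force: 0.0
```

```bash
python3 -c "
from plan import *
plan([(.577,.179,.15,-.262),(.577,.179,.016,-.262)])"
```

```text
t 1.52 pose [ 0.5768  0.1801  0.1508 -0.2614] q6 0.38 gap 0.587
[-1, 0, 1, np.float64(0.001)] -> [ 0.5765  0.1791  0.1498 -0.2624]
[0, 0, 134, np.float64(-0.0)] -> [ 0.5765  0.1791  0.0158 -0.2624]
```

Call:
drive_tool(
  deltas=[
    [[-1,0,40,0],[-1,0,75,0],[-1,0,105,0],[-1,0,125,0],[-1,0,135,0]],
  ],
)

```text
t: 1.93
tcp_pos: [0.5786, 0.1805, 0.0157]
tool_rot: [0.792, 0.61, 0.002, 0.001]
force: [0.5, -0.1, 0.2]
finger_gap: 0.582
gripper_force: 0.0
```

Call:
drive_tool(
  deltas=[
    [[0,0,0,0],[0,0,0,0],[0,0,0,0],[0,0,0,0],[0,0,0,0]],
  ],
  jaw=20,
)

```text
t: 2.35
tcp_pos: [0.5773, 0.1792, 0.0172]
tool_rot: [0.793, 0.609, 0.0, 0.0]
force: [-0.5, 1.0, -0.7]
finger_gap: 0.41
gripper_force: 62.2
```

Call:
drive_tool(
  deltas=[
    [[0,0,0,0],[0,0,-15,0],[0,0,-50,0],[0,0,-90,0],[0,0,-130,0]],
  ],
)

```text
t: 2.77
tcp_pos: [0.5765, 0.1784, 0.1472]
tool_rot: [0.793, 0.609, -0.001, -0.001]
force: [1.4, -0.2, -0.7]
finger_gap: 0.41
gripper_force: 62.4
```

```bash
python3 -c "
from plan import *
vis=[(.5175,-.114,.21,-1.571),(.5175,-.114,.05,-1.571)]
plan([(.577,.179,.21,-.262)]+vis)
from h import *
cv2.imwrite('pics/s1.png',vision.snapshot('scene')[:,:,::-1])"
```

```text
t 2.77 pose [ 0.5765  0.1784  0.1472 -0.2623] q6 0.38 gap 0.41
[1, 0, -63, np.float64(-0.0)] -> [ 0.5767  0.1794  0.2102 -0.2623]
[-100, 6, 0, np.float64(0.436)] [-87, 48, 0, np.float64(0.436)] [-59, 80, 0, np.float64(0.437)] -> [ 0.5178 -0.1137  0.2102 -1.5713]
[0, 0, 160, np.float64(-0.0)] -> [ 0.5178 -0.1137  0.0502 -1.5713]
```

Call:
drive_tool(
  deltas=[
    [[0,0,-40,0],[0,0,-63,0]],
  ],
)

```text
t: 2.98
tcp_pos: [0.578, 0.1787, 0.2125]
tool_rot: [0.793, 0.609, 0.001, 0.001]
force: [0.8, 0.2, 0.7]
finger_gap: 0.41
gripper_force: 62.6
```

Call:
drive_tool(
  deltas=[
    [[-25,1,0,0.11],[-50,3,0,0.22],[-75,5,0,0.33],[-100,6,0,0.436],[-100,6,0,0.436]],
  ],
)

```text
t: 3.4
tcp_pos: [0.5561, 0.0769, 0.2094]
tool_rot: [0.908, 0.42, -0.001, 0.001]
force: [-0.5, 0.3, -0.5]
finger_gap: 0.408
gripper_force: 62.4
```

Call:
drive_tool(
  deltas=[
    [[-22,12,0,0.11],[-44,24,0,0.22],[-66,36,0,0.33],[-87,48,0,0.436],[-87,48,0,0.436]],
  ],
)

```text
t: 3.82
tcp_pos: [0.5379, -0.0202, 0.2094]
tool_rot: [0.977, 0.214, -0.0, 0.001]
force: [0.8, -0.3, 0.2]
finger_gap: 0.41
gripper_force: 62.3
```

Call:
drive_tool(
  deltas=[
    [[-15,20,0,0.11],[-30,40,0,0.22],[-45,60,0,0.33],[-59,80,0,0.437],[-59,80,0,0.437]],
  ],
)

```text
t: 4.23
tcp_pos: [0.5189, -0.1175, 0.2095]
tool_rot: [1.0, -0.002, 0.001, 0.001]
force: [-0.2, 0.1, -0.5]
finger_gap: 0.413
gripper_force: 62.5
```

Call:
drive_tool(
  deltas=[
    [[0,0,40,0],[0,0,80,0],[0,0,120,0],[0,0,150,0],[0,0,160,0]],
  ],
)

```text
t: 4.65
tcp_pos: [0.5162, -0.1122, 0.0454]
tool_rot: [1.0, 0.001, -0.003, -0.002]
force: [-0.6, 1.0, -1.0]
finger_gap: 0.409
gripper_force: 62.6
```

```bash
python3 -c "
from plan import *
plan([(.5175,-.1145,.010,-1.571)])
from h import *
t=vision.snapshot('top')[:,:,::-1];s=vision.snapshot('scene')[:,:,::-1]
cv2.imwrite('pics/p1.png',np.hstack([crop(t,300,150,430,300,3),crop(s,130,150,260,300,3)]))"
```

```text
t 4.65 pose [ 0.5162 -0.1122  0.0454 -1.5685] q6 1.14 gap 0.409
[1, 2, 35, np.float64(0.002)] -> [ 0.5172 -0.1142  0.0104 -1.5705]
```

View pics/p1.png

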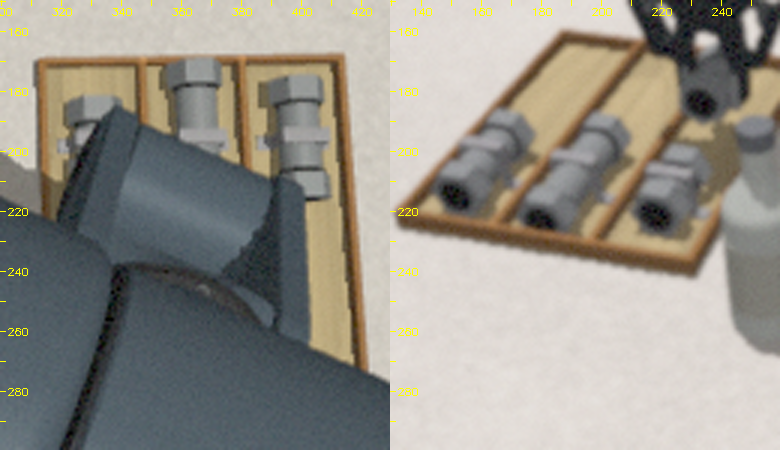

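Call:
drive_tool(
  deltas=[
    [[0,0,12,0],[0,0,22,0],[0,0,30,0],[0,0,36,0],[0,0,38,0]],
  ],
)

```text
t: 5.17
tcp_pos: [0.5187, -0.1143, 0.0113]
tool_rot: [1.0, 0.0, 0.0, 0.0]
force: [0.0, -0.3, -1.3]
finger_gap: 0.409
gripper_force: 62.6
```

Call:
drive_tool(
  deltas=[
    [[0,0,1,0],[0,0,2,0],[0,0,2,0],[0,0,2,0]],
  ],
)

```text
t: 5.5
tcp_pos: [0.5188, -0.1145, 0.0096]
tool_rot: [1.0, -0.0, 0.0, 0.0]
force: [0.7, -0.9, -0.3]
finger_gap: 0.409
gripper_force: 62.6
```

Call:
drive_tool(
  deltas=[
    [[0,0,1,0],[0,0,1,0],[0,0,1,0]],
  ],
)

```text
t: 5.75
tcp_pos: [0.5186, -0.1145, 0.0084]
tool_rot: [1.0, -0.0, 0.0, 0.0]
force: [-0.2, -0.1, -0.8]
finger_gap: 0.41
gripper_force: 62.6
```

Call:
drive_tool(
  deltas=[
    [[0,0,0,0],[0,0,0,0],[0,0,0,0]],
  ],
  jaw=44,
)

```text
t: 6.0
tcp_pos: [0.5187, -0.1144, 0.0084]
tool_rot: [1.0, -0.0, 0.0, 0.0]
force: [-1.1, -0.1, 0.9]
finger_gap: 0.515
gripper_force: 0.0
```

Call:
drive_tool(
  deltas=[
    [[0,0,-10,0],[0,0,-30,0],[0,0,-70,0],[0,0,-110,0],[0,0,-150,0]],
  ],
)

```text
t: 6.42
tcp_pos: [0.5179, -0.1141, 0.1602]
tool_rot: [1.0, -0.0, -0.001, -0.0]
force: [1.2, -0.7, -0.5]
finger_gap: 0.514
gripper_force: 0.0
```

```bash
python3 -c "
from plan import *
plan([(.518,-.114,.21,-1.571),(.643,.170,.15,-.255),(.643,.17,.016,-.255),(.643,.17,.21,-.255),(.4475,-.198,.21,-1.571),(.4475,-.198,.05,-1.571)])"
```

```text
t 6.42 pose [ 0.5179 -0.1141  0.1602 -1.571 ] q6 1.14 gap 0.514
[0, 0, -50, np.float64(-0.0)] -> [ 0.5179 -0.1141  0.2102 -1.571 ]
[42, -95, 20, np.float64(-0.439)] [78, -68, 20, np.float64(-0.439)] [99, -29, 20, np.float64(-0.438)] -> [ 0.6426  0.1702  0.1502 -0.255 ]
[0, 0, 134, np.float64(-0.0)] -> [ 0.6426  0.1702  0.0162 -0.255 ]
[0, 0, -194, np.float64(-0.0)] -> [ 0.6426  0.1702  0.2102 -0.255 ]
[-135, -32, 0, np.float64(0.439)] [-136, 29, 0, np.float64(0.438)] [-111, 83, 0, np.float64(0.439)] -> [ 0.4476 -0.1977  0.2102 -1.571 ]
[0, 0, 160, np.float64(-0.0)] -> [ 0.4476 -0.1977  0.0502 -1.571 ]
```

Call:
drive_tool(
  deltas=[
    [[0,0,-35,0],[0,0,-50,0]],
  ],
  jaw=56,
)

```text
t: 6.58
tcp_pos: [0.5207, -0.1152, 0.2142]
tool_rot: [1.0, 0.0, 0.004, 0.002]
force: [-0.4, -0.9, 0.2]
finger_gap: 0.655
gripper_force: 0.0
```

Call:
drive_tool(
  deltas=[
    [[10,-24,5,-0.11],[21,-48,10,-0.22],[32,-72,15,-0.33],[42,-95,20,-0.439],[42,-95,20,-0.439]],
  ],
)

```text
t: 7.0
tcp_pos: [0.5611, -0.0157, 0.1884]
tool_rot: [0.975, 0.221, 0.0, -0.001]
force: [0.8, 0.1, -0.4]
finger_gap: 0.656
gripper_force: 0.0
```

Call:
drive_tool(
  deltas=[
    [[20,-17,5,-0.11],[39,-34,10,-0.22],[59,-51,15,-0.33],[78,-68,20,-0.439],[78,-68,20,-0.439]],
  ],
)

```text
t: 7.42
tcp_pos: [0.6031, 0.0786, 0.1682]
tool_rot: [0.904, 0.427, 0.001, -0.0]
force: [-0.4, -1.2, 0.0]
finger_gap: 0.656
gripper_force: 0.0
```

Call:
drive_tool(
  deltas=[
    [[25,-7,5,-0.11],[50,-15,10,-0.22],[75,-22,15,-0.33],[99,-29,20,-0.438],[99,-29,20,-0.438]],
  ],
)

```text
t: 7.83
tcp_pos: [0.6441, 0.1729, 0.148]
tool_rot: [0.79, 0.613, 0.001, -0.0]
force: [1.2, 0.6, -0.2]
finger_gap: 0.655
gripper_force: 0.0
```

Call:
drive_tool(
  deltas=[
    [[0,0,35,0],[0,0,70,0],[0,0,100,0],[0,0,124,0],[0,0,134,0]],
  ],
)

```text
t: 8.25
tcp_pos: [0.6403, 0.1682, 0.0111]
tool_rot: [0.792, 0.61, -0.003, -0.002]
force: [0.3, 0.2, -0.6]
finger_gap: 0.653
gripper_force: 0.0
```

Call:
drive_tool(
  deltas=[
    [[0,0,0,0],[0,0,0,0],[0,0,0,0],[0,0,0,0],[0,0,0,0]],
  ],
  jaw=20,
)

```text
t: 8.67
tcp_pos: [0.6443, 0.17, 0.016]
tool_rot: [0.791, 0.611, 0.001, 0.001]
force: [-0.6, 0.2, -1.9]
finger_gap: 0.376
gripper_force: 59.4
```

Call:
drive_tool(
  deltas=[
    [[0,0,-15,0],[0,0,-55,0],[0,0,-95,0],[0,0,-135,0],[0,0,-175,0]],
  ],
)

```text
t: 9.08
tcp_pos: [0.6429, 0.17, 0.1927]
tool_rot: [0.791, 0.611, 0.0, 0.0]
force: [1.5, 0.4, -1.7]
finger_gap: 0.381
gripper_force: 59.7
```

```bash
python3 -c "
from plan import *
plan([(.643,.17,.21,-.255),(.4475,-.198,.21,-1.571),(.4475,-.198,.05,-1.571)])"
```

```text
t 9.08 pose [ 0.6429  0.17    0.1927 -0.2549] q6 0.35 gap 0.381
[0, 0, -17, np.float64(0.0)] -> [ 0.6429  0.17    0.2097 -0.2549]
[-135, -32, 0, np.float64(0.439)] [-136, 28, 0, np.float64(0.439)] [-111, 84, 0, np.float64(0.438)] -> [ 0.4476 -0.1982  0.2097 -1.5709]
[0, 0, 160, np.float64(0.0)] -> [ 0.4476 -0.1982  0.0497 -1.5709]
```

Call:
drive_tool(
  deltas=[
    [[0,0,-17,0],[0,0,-17,0]],
  ],
)

```text
t: 9.25
tcp_pos: [0.6469, 0.1705, 0.2147]
tool_rot: [0.791, 0.612, 0.006, 0.004]
force: [1.1, 0.5, -1.2]
finger_gap: 0.379
gripper_force: 59.7
```

Call:
drive_tool(
  deltas=[
    [[-33,-8,0,0.11],[-67,-16,0,0.22],[-101,-24,0,0.33],[-135,-32,0,0.439],[-135,-32,0,0.439]],
  ],
)

```text
t: 9.67
tcp_pos: [0.5735, 0.043, 0.2052]
tool_rot: [0.907, 0.421, -0.004, -0.001]
force: [-0.5, 0.1, -1.8]
finger_gap: 0.377
gripper_force: 59.7
```

Call:
drive_tool(
  deltas=[
    [[-34,7,0,0.11],[-68,14,0,0.22],[-102,21,0,0.33],[-136,28,0,0.439],[-136,28,0,0.439]],
  ],
)

```text
t: 10.08
tcp_pos: [0.5095, -0.0788, 0.2056]
tool_rot: [0.977, 0.214, -0.002, 0.0]
force: [-0.4, 0.6, -1.7]
finger_gap: 0.38
gripper_force: 59.8
```

Call:
drive_tool(
  deltas=[
    [[-28,21,0,0.11],[-56,42,0,0.22],[-84,63,0,0.33],[-111,84,0,0.438],[-111,84,0,0.438]],
  ],
)

```text
t: 10.5
tcp_pos: [0.4461, -0.2024, 0.206]
tool_rot: [1.0, -0.003, -0.001, 0.001]
force: [-0.1, -0.1, -1.1]
finger_gap: 0.379
gripper_force: 60.0
```

Call:
drive_tool(
  deltas=[
    [[0,0,40,0],[0,0,80,0],[0,0,120,0],[0,0,150,0],[0,0,160,0]],
  ],
)

```text
t: 10.92
tcp_pos: [0.4456, -0.1957, 0.0423]
tool_rot: [1.0, 0.001, -0.003, -0.003]
force: [-0.0, 0.4, -1.8]
finger_gap: 0.373
gripper_force: 60.1
```

Call:
drive_tool(
  deltas=[
    [[0,0,10,0],[0,0,20,0],[0,0,28,0],[0,0,34,0],[0,0,37,0]],
  ],
)

```text
t: 11.33
tcp_pos: [0.4506, -0.199, 0.0129]
tool_rot: [1.0, -0.001, 0.003, 0.001]
force: [-1.5, 7.3, 58.3]
finger_gap: 0.376
gripper_force: 66.4
```

```bash
python3 -c "
from plan import *
plan([(.4475,-.198,.009,-1.571)])"
```

```text
t 11.33 pose [ 0.4506 -0.199   0.0129 -1.5725] q6 0.93 gap 0.376
[-3, -1, 4, np.float64(-0.002)] -> [ 0.4476 -0.198   0.0089 -1.5705]
```

Call:
drive_tool(
  deltas=[
    [[0,0,-3,0],[0,0,-5,0],[0,0,-5,0],[0,0,-5,0]],
  ],
)

```text
t: 11.67
tcp_pos: [0.449, -0.1989, 0.0152]
tool_rot: [1.0, -0.0, 0.001, 0.001]
force: [2.5, -0.2, 1.3]
finger_gap: 0.377
gripper_force: 60.4
```

```bash
python3 -c "
from h import *
t=vision.snapshot('top')[:,:,::-1];s=vision.snapshot('scene')[:,:,::-1]
cv2.imwrite('pics/p2.png',np.hstack([crop(t,135,150,295,300,2),crop(s,130,130,280,240,3)[:300],]))"
```

```text
(no output)
```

View pics/p2.png

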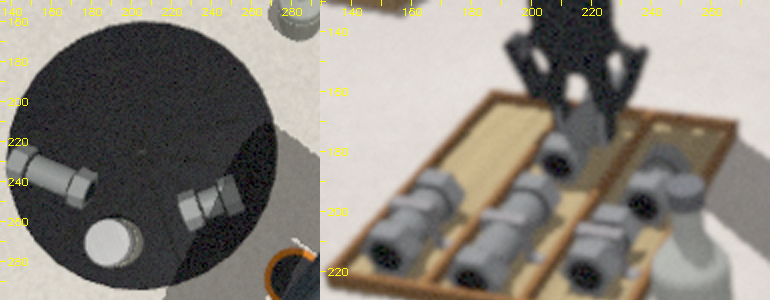

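Call:
drive_tool(
  deltas=[
    [[0,0,1,0],[0,0,1,0],[0,0,2,0],[0,0,2,0]],
  ],
)

```text
t: 12.1
tcp_pos: [0.4493, -0.199, 0.0134]
tool_rot: [1.0, -0.0, 0.002, 0.001]
force: [4.8, 1.7, 12.4]
finger_gap: 0.375
gripper_force: 62.0
```

Call:
drive_tool(
  deltas=[
    [[0,0,1,0],[0,0,1,0],[0,0,1,0]],
  ],
)

```text
t: 12.35
tcp_pos: [0.4494, -0.199, 0.0133]
tool_rot: [1.0, -0.0, 0.002, 0.001]
force: [3.0, 2.9, 20.5]
finger_gap: 0.378
gripper_force: 62.9
```

Call:
drive_tool(
  deltas=[
    [[0,0,0,0],[0,0,0,0],[0,0,0,0],[0,0,0,0]],
  ],
  jaw=43,
)

```text
t: 12.68
tcp_pos: [0.4471, -0.1978, 0.0107]
tool_rot: [1.0, -0.0, -0.001, -0.001]
force: [0.8, -0.2, -0.2]
finger_gap: 0.503
gripper_force: 0.0
```

Call:
drive_tool(
  deltas=[
    [[0,0,-10,0],[0,0,-30,0],[0,0,-70,0],[0,0,-110,0],[0,0,-150,0]],
  ],
)

```text
t: 13.1
tcp_pos: [0.4469, -0.1976, 0.1628]
tool_rot: [1.0, -0.0, -0.001, -0.001]
force: [0.8, 0.5, -0.0]
finger_gap: 0.503
gripper_force: 0.0
```

```bash
python3 -c "
from plan import *
plan([(.449,-.198,.21,-1.571),(.5205,.305,.15,-.363),(.5205,.305,.018,-.363),(.5205,.305,.21,-.363),(.4575,-.2825,.21,-1.571),(.4575,-.2825,.05,-1.571)])"
```

```text
t 13.1 pose [ 0.4469 -0.1976  0.1628 -1.5711] q6 0.93 gap 0.503
[2, 0, -47, np.float64(-0.0)] -> [ 0.4489 -0.1976  0.2098 -1.5711]
[24, -168, 20, np.float64(-0.403)] [87, -145, 20, np.float64(-0.403)] [137, -98, 20, np.float64(-0.402)] -> [ 0.5204  0.3046  0.1498 -0.3631]
[0, 0, 132, np.float64(-0.0)] -> [ 0.5204  0.3046  0.0178 -0.3631]
[0, 0, -192, np.float64(-0.0)] -> [ 0.5204  0.3046  0.2098 -0.3631]
[-143, 37, 0, np.float64(0.302)] [-125, 78, 0, np.float64(0.302)] [-96, 112, 0, np.float64(0.302)] [-58, 136, 0, np.float64(0.302)] -> [ 0.458  -0.2826  0.2098 -1.5711]
[0, 0, 160, np.float64(-0.0)] -> [ 0.458  -0.2826  0.0498 -1.5711]
```

Call:
drive_tool(
  deltas=[
    [[0,0,-35,0],[0,0,-47,0]],
  ],
  jaw=56,
)

```text
t: 13.27
tcp_pos: [0.4497, -0.1995, 0.2137]
tool_rot: [1.0, 0.0, 0.004, 0.003]
force: [1.4, 1.0, 0.7]
finger_gap: 0.655
gripper_force: 0.0
```

Call:
drive_tool(
  deltas=[
    [[6,-42,5,-0.1],[12,-84,10,-0.2],[18,-126,15,-0.3],[24,-168,20,-0.403],[24,-168,20,-0.403]],
  ],
)

```text
t: 13.68
tcp_pos: [0.4699, -0.0242, 0.1879]
tool_rot: [0.979, 0.204, -0.001, -0.002]
force: [-0.0, -0.8, 0.1]
finger_gap: 0.655
gripper_force: 0.0
```

Call:
drive_tool(
  deltas=[
    [[22,-36,5,-0.1],[44,-72,10,-0.2],[66,-108,15,-0.3],[87,-145,20,-0.403],[87,-145,20,-0.403]],
  ],
)

```text
t: 14.1
tcp_pos: [0.4946, 0.1426, 0.168]
tool_rot: [0.918, 0.396, 0.0, -0.001]
force: [-0.2, -0.6, -0.9]
finger_gap: 0.658
gripper_force: 0.0
```

Call:
drive_tool(
  deltas=[
    [[34,-24,5,-0.1],[68,-49,10,-0.2],[102,-73,15,-0.3],[137,-98,20,-0.402],[137,-98,20,-0.402]],
  ],
)

```text
t: 14.52
tcp_pos: [0.52, 0.3096, 0.148]
tool_rot: [0.821, 0.571, 0.002, -0.001]
force: [0.1, -0.6, -0.0]
finger_gap: 0.655
gripper_force: 0.0
```

Call:
drive_tool(
  deltas=[
    [[0,0,30,0],[0,0,65,0],[0,0,95,0],[0,0,115,0],[0,0,125,0]],
  ],
)

```text
t: 14.93
tcp_pos: [0.5173, 0.3021, 0.0205]
tool_rot: [0.824, 0.567, -0.003, -0.001]
force: [-0.5, 0.8, -0.3]
finger_gap: 0.652
gripper_force: 0.0
```

Call:
drive_tool(
  deltas=[
    [[0,0,3,0],[0,0,6,0],[0,0,7,0],[0,0,7,0]],
  ],
)

```text
t: 15.27
tcp_pos: [0.5203, 0.3041, 0.0176]
tool_rot: [0.823, 0.568, 0.001, 0.0]
force: [0.2, -1.0, 0.1]
finger_gap: 0.658
gripper_force: 0.0
```

Call:
drive_tool(
  deltas=[
    [[0,0,0,0],[0,0,0,0],[0,0,0,0],[0,0,0,0],[0,0,0,0]],
  ],
  jaw=20,
)

```text
t: 15.68
tcp_pos: [0.5203, 0.3043, 0.0179]
tool_rot: [0.823, 0.568, 0.001, 0.0]
force: [-0.3, -1.1, 5.9]
finger_gap: 0.373
gripper_force: 59.1
```

Call:
drive_tool(
  deltas=[
    [[0,0,-15,0],[0,0,-55,0],[0,0,-95,0],[0,0,-135,0],[0,0,-175,0]],
  ],
)

```text
t: 16.1
tcp_pos: [0.5186, 0.3039, 0.1932]
tool_rot: [0.823, 0.568, -0.0, -0.0]
force: [0.2, 0.1, -1.1]
finger_gap: 0.376
gripper_force: 59.3
```

```bash
python3 -c "
from plan import *
plan([(.5205,.305,.21,-.363),(.4575,-.2825,.21,-1.571),(.4575,-.2825,.05,-1.571)])
from h import *
t=vision.snapshot('top')[:,:,::-1];s=vision.snapshot('scene')[:,:,::-1]
cv2.imwrite('pics/t3.png',t);cv2.imwrite('pics/s3.png',s)"
```

```text
t 16.1 pose [ 0.5186  0.3039  0.1932 -0.3628] q6 0.71 gap 0.376
[2, 1, -17, np.float64(0.0)] -> [ 0.5203  0.3054  0.2102 -0.3628]
[-143, 37, 0, np.float64(0.302)] [-125, 78, 0, np.float64(0.302)] [-96, 112, 0, np.float64(0.302)] [-59, 137, 0, np.float64(0.302)] -> [ 0.4574 -0.283   0.2102 -1.5708]
[0, 0, 160, np.float64(0.0)] -> [ 0.4574 -0.283   0.0502 -1.5708]
```

Call:
drive_tool(
  deltas=[
    [[0,0,-17,0],[0,0,-17,0]],
  ],
)

```text
t: 16.37
tcp_pos: [0.5205, 0.3046, 0.2111]
tool_rot: [0.823, 0.568, 0.003, 0.001]
force: [1.1, 0.5, -0.3]
finger_gap: 0.376
gripper_force: 59.3
```

Call:
drive_tool(
  deltas=[
    [[-36,9,0,0.075],[-72,18,0,0.15],[-108,28,0,0.225],[-143,37,0,0.302],[-143,37,0,0.302]],
  ],
)

```text
t: 16.78
tcp_pos: [0.5013, 0.152, 0.2069]
tool_rot: [0.901, 0.435, -0.003, 0.0]
force: [-0.1, 0.1, -2.1]
finger_gap: 0.38
gripper_force: 59.2
```

Call:
drive_tool(
  deltas=[
    [[-31,20,0,0.075],[-62,39,0,0.15],[-94,58,0,0.225],[-125,78,0,0.302],[-125,78,0,0.302]],
  ],
)

```text
t: 17.2
tcp_pos: [0.4871, 0.0055, 0.2074]
tool_rot: [0.956, 0.294, -0.001, 0.001]
force: [0.6, 0.4, -0.7]
finger_gap: 0.378
gripper_force: 59.3
```

Call:
drive_tool(
  deltas=[
    [[-24,28,0,0.075],[-48,56,0,0.15],[-72,84,0,0.225],[-96,112,0,0.302],[-96,112,0,0.302]],
  ],
)

```text
t: 17.62
tcp_pos: [0.4728, -0.1418, 0.2078]
tool_rot: [0.989, 0.147, 0.001, 0.002]
force: [0.9, 0.1, -0.4]
finger_gap: 0.379
gripper_force: 59.5
```

Call:
drive_tool(
  deltas=[
    [[-15,34,0,0.075],[-30,68,0,0.15],[-45,102,0,0.225],[-59,137,0,0.302],[-59,137,0,0.302]],
  ],
)

```text
t: 18.03
tcp_pos: [0.4575, -0.2911, 0.2079]
tool_rot: [1.0, -0.003, 0.001, 0.003]
force: [0.6, -0.3, 0.2]
finger_gap: 0.378
gripper_force: 59.6
```

Call:
drive_tool(
  deltas=[
    [[0,0,40,0],[0,0,80,0],[0,0,120,0],[0,0,150,0],[0,0,160,0]],
  ],
)

```text
t: 18.45
tcp_pos: [0.4541, -0.281, 0.0435]
tool_rot: [1.0, 0.001, -0.003, -0.003]
force: [0.2, 0.3, -1.0]
finger_gap: 0.377
gripper_force: 59.6
```

Call:
drive_tool(
  deltas=[
    [[0,0,8,0],[0,0,16,0],[0,0,22,0],[0,0,27,0],[0,0,30,0]],
  ],
)

```text
t: 18.87
tcp_pos: [0.457, -0.2849, 0.0189]
tool_rot: [1.0, 0.0, 0.001, 0.001]
force: [0.0, -0.4, -1.5]
finger_gap: 0.378
gripper_force: 59.6
```

Call:
drive_tool(
  deltas=[
    [[0,0,1,0],[0,0,2,0],[0,0,3,0],[0,0,3,0]],
  ],
)

```text
t: 19.2
tcp_pos: [0.4564, -0.2846, 0.0156]
tool_rot: [1.0, -0.0, 0.0, 0.0]
force: [-0.3, 0.2, 0.1]
finger_gap: 0.376
gripper_force: 59.6
```

Call:
drive_tool(
  deltas=[
    [[0,0,1,0],[0,0,1,0],[0,0,2,0],[0,0,2,0]],
  ],
)

```text
t: 19.53
tcp_pos: [0.4562, -0.2844, 0.0132]
tool_rot: [1.0, -0.0, -0.0, -0.0]
force: [0.6, 0.5, -0.4]
finger_gap: 0.378
gripper_force: 59.6
```

Call:
drive_tool(
  deltas=[
    [[0,0,0.5,0],[0,0,1,0],[0,0,1,0]],
  ],
)

```text
t: 19.78
tcp_pos: [0.4563, -0.2843, 0.0122]
tool_rot: [1.0, -0.0, -0.0, -0.0]
force: [-0.5, 0.1, -1.1]
finger_gap: 0.379
gripper_force: 59.6
```

Call:
drive_tool(
  deltas=[
    [[0,0,1,0],[0,0,1,0],[0,0,1,0]],
  ],
)

```text
t: 20.03
tcp_pos: [0.4563, -0.2843, 0.0112]
tool_rot: [1.0, -0.0, -0.0, -0.0]
force: [0.0, 0.1, -0.9]
finger_gap: 0.373
gripper_force: 59.6
```

Call:
drive_tool(
  deltas=[
    [[0,0,1,0],[0,0,1,0],[0,0,1,0]],
  ],
)

```text
t: 20.28
tcp_pos: [0.4563, -0.2844, 0.0103]
tool_rot: [1.0, -0.0, -0.0, -0.0]
force: [-0.8, 0.5, -1.4]
finger_gap: 0.376
gripper_force: 59.6
```

Call:
drive_tool(
  deltas=[
    [[0,0,1,0],[0,0,1,0],[0,0,1,0]],
  ],
)

```text
t: 20.53
tcp_pos: [0.4563, -0.2844, 0.0099]
tool_rot: [1.0, -0.0, 0.0, 0.0]
force: [-1.1, 0.2, 5.7]
finger_gap: 0.379
gripper_force: 60.4
```

Call:
drive_tool(
  deltas=[
    [[0,0,0,0],[0,0,0,0],[0,0,0,0],[0,0,0,0]],
  ],
  jaw=43,
)

```text
t: 20.87
tcp_pos: [0.4563, -0.2844, 0.0091]
tool_rot: [1.0, -0.0, -0.0, -0.0]
force: [0.2, 0.4, 0.4]
finger_gap: 0.503
gripper_force: 0.0
```

Call:
drive_tool(
  deltas=[
    [[0,0,-10,0],[0,0,-30,0],[0,0,-70,0],[0,0,-110,0],[0,0,-150,0]],
  ],
)

```text
t: 21.28
tcp_pos: [0.4557, -0.2839, 0.1611]
tool_rot: [1.0, -0.0, -0.001, -0.0]
force: [0.4, -0.1, 0.3]
finger_gap: 0.502
gripper_force: 0.0
```

```bash
python3 -c "
from plan import *
plan([(.4565,-.284,.21,-1.571),(.485,.110,.15,.434),(.485,.110,.018,.434),(.485,.110,.21,.434),(.4335,-.115,.21,1.571),(.4335,-.115,.05,1.571)])
from fit import *
from m1 import fit2
t=cv2.imread('pics/t3.png'); print(fit2(.07,(.485,.11,-1.14),(221,233,261,269),t))
"
```

```text
t 21.28 pose [ 0.4557 -0.2839  0.1611 -1.5711] q6 0.81 gap 0.502
[1, 0, -49, np.float64(-0.0)] -> [ 0.4567 -0.2839  0.2101 -1.5711]
[7, -98, 15, np.float64(-0.501)] [54, -83, 15, np.float64(-0.501)] [87, -47, 15, np.float64(-0.502)] [99, 0, 15, np.float64(-0.501)] -> [0.4852 0.1103 0.1501 0.4339]
[0, 0, 132, np.float64(-0.0)] -> [0.4852 0.1103 0.0181 0.4339]
[0, 0, -192, np.float64(-0.0)] -> [0.4852 0.1103 0.2101 0.4339]
[-91, -71, 0, np.float64(-0.569)] [-39, -109, 0, np.float64(-0.568)] -> [ 0.4333 -0.115   0.2101  1.5709]
[0, 0, 160, np.float64(-0.0)] -> [ 0.4333 -0.115   0.0501  1.5709]
(array([ 0.48497334,  0.11118179, -1.22460042]), np.float64(45.762871908769995), np.float64(461.68181818181813))
```

Call:
drive_tool(
  deltas=[
    [[1,0,-35,0],[1,0,-49,0]],
  ],
  jaw=56,
)

```text
t: 21.45
tcp_pos: [0.4593, -0.286, 0.2143]
tool_rot: [1.0, 0.0, 0.004, 0.003]
force: [1.2, -0.6, -0.1]
finger_gap: 0.658
gripper_force: 0.0
```

Call:
drive_tool(
  deltas=[
    [[2,-24,4,-0.12],[4,-49,8,-0.24],[5,-73,12,-0.36],[7,-98,15,-0.48],[7,-98,15,-0.501]],
  ],
)

```text
t: 21.87
tcp_pos: [0.4624, -0.1815, 0.1932]
tool_rot: [0.968, 0.251, -0.001, -0.002]
force: [-0.9, -0.5, 0.2]
finger_gap: 0.653
gripper_force: 0.0
```

Call:
drive_tool(
  deltas=[
    [[13,-20,4,-0.12],[27,-41,8,-0.24],[40,-62,12,-0.36],[54,-83,15,-0.48],[54,-83,15,-0.501]],
  ],
)

```text
t: 22.28
tcp_pos: [0.4705, -0.084, 0.1782]
tool_rot: [0.876, 0.483, -0.001, -0.002]
force: [-0.2, 0.3, -0.3]
finger_gap: 0.658
gripper_force: 0.0
```

Call:
drive_tool(
  deltas=[
    [[22,-12,4,-0.12],[44,-24,8,-0.24],[65,-35,12,-0.36],[87,-47,15,-0.48],[87,-47,15,-0.502]],
  ],
)

```text
t: 22.7
tcp_pos: [0.4786, 0.0135, 0.1633]
tool_rot: [0.728, 0.685, 0.0, -0.001]
force: [-0.5, -0.6, 0.1]
finger_gap: 0.655
gripper_force: 0.0
```

Call:
drive_tool(
  deltas=[
    [[25,0,4,-0.12],[50,0,8,-0.24],[75,0,12,-0.36],[99,0,15,-0.48],[99,0,15,-0.501]],
  ],
)

```text
t: 23.12
tcp_pos: [0.4862, 0.1118, 0.1484]
tool_rot: [0.536, 0.844, 0.0, 0.0]
force: [0.8, -0.0, 0.3]
finger_gap: 0.654
gripper_force: 0.0
```

Call:
drive_tool(
  deltas=[
    [[0,0,0,0],[0,0,0,0]],
  ],
)

```text
t: 23.28
tcp_pos: [0.4862, 0.1087, 0.1486]
tool_rot: [0.539, 0.842, -0.0, 0.0]
force: [-0.7, 0.5, -0.8]
finger_gap: 0.661
gripper_force: 0.0
```

```bash
python3 -c "
from plan import *
plan([(.485,.110,.15,.428),(.485,.110,.018,.428)])"
```

```text
t 23.28 pose [0.4862 0.1087 0.1486 0.4314] q6 -0.44 gap 0.661
[2, -1, -1, np.float64(0.003)] -> [0.4845 0.1101 0.1496 0.4284]
[0, 0, 132, np.float64(0.0)] -> [0.4845 0.1101 0.0176 0.4284]
```

Call:
drive_tool(
  deltas=[
    [[1,0,30,0],[1,0,65,0],[1,0,95,0],[1,0,115,0],[1,0,123,0]],
  ],
)

```text
t: 23.7
tcp_pos: [0.4842, 0.1089, 0.023]
tool_rot: [0.54, 0.842, -0.001, -0.002]
force: [-0.3, 0.4, 0.5]
finger_gap: 0.656
gripper_force: 0.0
```

Call:
drive_tool(
  deltas=[
    [[0,0,3,0],[0,0,6,0],[0,0,8,0],[0,0,8,0]],
  ],
)

```text
t: 24.03
tcp_pos: [0.4862, 0.1104, 0.0182]
tool_rot: [0.539, 0.843, 0.001, 0.001]
force: [-0.3, 0.3, 0.2]
finger_gap: 0.663
gripper_force: 0.0
```

Call:
drive_tool(
  deltas=[
    [[0,0,0,0],[0,0,0,0],[0,0,0,0],[0,0,0,0],[0,0,0,0]],
  ],
  jaw=20,
)

```text
t: 24.45
tcp_pos: [0.486, 0.1107, 0.0186]
tool_rot: [0.538, 0.843, 0.001, 0.001]
force: [-0.2, -1.1, 5.9]
finger_gap: 0.381
gripper_force: 57.7
```

Call:
drive_tool(
  deltas=[
    [[0,0,-15,0],[0,0,-55,0],[0,0,-95,0],[0,0,-135,0],[0,0,-175,0]],
  ],
)

```text
t: 24.87
tcp_pos: [0.4846, 0.1108, 0.1945]
tool_rot: [0.538, 0.843, -0.0, -0.0]
force: [0.8, 0.1, -1.0]
finger_gap: 0.383
gripper_force: 58.5
```

Call:
drive_tool(
  deltas=[
    [[0,0,-17,0],[0,0,-17,0],[0,0,-17,0]],
  ],
)

```text
t: 25.12
tcp_pos: [0.4856, 0.1108, 0.2107]
tool_rot: [0.538, 0.843, 0.001, 0.001]
force: [-0.5, -0.4, -2.0]
finger_gap: 0.38
gripper_force: 58.5
```

```bash
python3 -c "
from plan import *
plan([(.4335,-.115,.21,1.571),(.4335,-.115,.05,1.571)])"
```

```text
t 25.12 pose [0.4856 0.1108 0.2107 0.4343] q6 -0.43 gap 0.38
[-91, -71, 0, np.float64(-0.568)] [-39, -110, 1, np.float64(-0.569)] -> [ 0.4331 -0.1153  0.2097  1.5713]
[0, 0, 160, np.float64(0.0)] -> [ 0.4331 -0.1153  0.0497  1.5713]
```

Call:
drive_tool(
  deltas=[
    [[-20,-16,0,-0.12],[-40,-32,0,-0.24],[-60,-48,0,-0.36],[-80,-62,0,-0.48],[-91,-71,0,-0.568]],
  ],
)

```text
t: 25.53
tcp_pos: [0.4573, -0.0032, 0.2074]
tool_rot: [0.278, 0.96, -0.0, -0.002]
force: [-0.2, -0.2, -1.4]
finger_gap: 0.379
gripper_force: 58.6
```

Call:
drive_tool(
  deltas=[
    [[-8,-24,0,-0.12],[-16,-48,0,-0.24],[-25,-70,0,-0.36],[-33,-92,0,-0.48],[-39,-110,0,-0.569]],
  ],
)

```text
t: 25.95
tcp_pos: [0.4311, -0.1162, 0.2074]
tool_rot: [-0.002, 1.0, 0.001, -0.002]
force: [0.2, -0.4, -0.9]
finger_gap: 0.38
gripper_force: 58.5
```

Call:
drive_tool(
  deltas=[
    [[0,0,40,0],[0,0,80,0],[0,0,120,0],[0,0,150,0],[0,0,160,0]],
  ],
)

```text
t: 26.37
tcp_pos: [0.4287, -0.1135, 0.0442]
tool_rot: [0.0, 1.0, 0.003, -0.005]
force: [-1.4, 1.1, -0.9]
finger_gap: 0.382
gripper_force: 58.4
```

Call:
drive_tool(
  deltas=[
    [[0,0,8,0],[0,0,16,0],[0,0,22,0],[0,0,27,0],[0,0,30,0]],
  ],
)

```text
t: 26.78
tcp_pos: [0.433, -0.1155, 0.0192]
tool_rot: [-0.0, 1.0, -0.0, 0.0]
force: [0.4, -0.0, -1.1]
finger_gap: 0.378
gripper_force: 58.4
```

Call:
drive_tool(
  deltas=[
    [[0,0,1,0],[0,0,2,0],[0,0,3,0],[0,0,3,0]],
  ],
)

```text
t: 27.12
tcp_pos: [0.433, -0.1156, 0.0166]
tool_rot: [-0.0, 1.0, -0.0, 0.0]
force: [0.4, -0.5, -0.3]
finger_gap: 0.378
gripper_force: 58.4
```

Call:
drive_tool(
  deltas=[
    [[0,0,1,0],[0,0,2,0],[0,0,2,0]],
  ],
)

```text
t: 27.37
tcp_pos: [0.4328, -0.1155, 0.0143]
tool_rot: [-0.0, 1.0, -0.0, 0.0]
force: [-0.3, 0.5, -1.4]
finger_gap: 0.379
gripper_force: 58.4
```

Call:
drive_tool(
  deltas=[
    [[0,0,1,0],[0,0,2,0],[0,0,2,0]],
  ],
)

```text
t: 27.62
tcp_pos: [0.4327, -0.1154, 0.0121]
tool_rot: [-0.0, 1.0, 0.0, -0.0]
force: [0.2, 0.1, -1.1]
finger_gap: 0.38
gripper_force: 58.4
```

Call:
drive_tool(
  deltas=[
    [[0,0,1,0],[0,0,1,0],[0,0,1,0]],
  ],
)

```text
t: 27.87
tcp_pos: [0.4327, -0.1154, 0.0112]
tool_rot: [-0.0, 1.0, 0.0, -0.0]
force: [-0.4, -0.0, -0.5]
finger_gap: 0.38
gripper_force: 58.4
```

Expected contact is at about 0.0106, so one more millimetre and release.

Call:
drive_tool(
  deltas=[
    [[0,0,1,0],[0,0,1,0],[0,0,1,0]],
  ],
)

```text
t: 28.12
tcp_pos: [0.4328, -0.1155, 0.0107]
tool_rot: [-0.0, 1.0, -0.0, 0.0]
force: [-0.9, 0.2, 4.3]
finger_gap: 0.379
gripper_force: 58.9
```

Call:
drive_tool(
  deltas=[
    [[0,0,0,0],[0,0,0,0],[0,0,0,0],[0,0,0,0]],
  ],
  jaw=43,
)

```text
t: 28.45
tcp_pos: [0.4328, -0.1155, 0.0102]
tool_rot: [-0.0, 1.0, 0.0, -0.0]
force: [-0.3, 0.5, 0.1]
finger_gap: 0.504
gripper_force: 0.0
```

Call:
drive_tool(
  deltas=[
    [[0,0,-10,0],[0,0,-30,0],[0,0,-70,0],[0,0,-110,0],[0,0,-150,0]],
  ],
)

```text
t: 28.87
tcp_pos: [0.4319, -0.115, 0.1622]
tool_rot: [-0.0, 1.0, 0.0, -0.001]
force: [0.7, -0.7, -0.9]
finger_gap: 0.5
gripper_force: 0.0
```

Call:
drive_tool(
  deltas=[
    [[0,0,-40,0],[0,0,-60,0],[0,-40,-60,0],[0,-80,-60,0],[0,-120,-60,0]],
  ],
)

```text
t: 29.28
tcp_pos: [0.4327, -0.236, 0.2221]
tool_rot: [-0.001, 1.0, -0.001, 0.001]
force: [0.6, 0.3, 0.4]
finger_gap: 0.501
gripper_force: 0.0
```

```bash
python3 -c "
from plan import *
p,s=pose();print(p,s['q'].round(2))"
```

```text
[ 0.43272814 -0.23603084  0.22210718  1.57331143] [-0.73  0.36  1.77  0.    1.01 -2.3 ]
```

Call:
drive_tool(
  deltas=[
    [[0,40,0,0],[0,80,0,0],[0,120,0,0],[0,160,0,0],[0,200,0,0]],
  ],
)

```text
t: 29.7
tcp_pos: [0.4318, -0.0342, 0.2208]
tool_rot: [0.001, 1.0, 0.0, 0.0]
force: [0.6, 0.4, 0.5]
finger_gap: 0.499
gripper_force: 0.0
```

Call:
drive_tool(
  deltas=[
    [[0,40,0,0],[0,80,0,0],[0,120,0,0],[0,160,0,0],[0,200,0,0]],
  ],
)

```text
t: 30.12
tcp_pos: [0.4318, 0.1665, 0.221]
tool_rot: [-0.0, 1.0, -0.0, 0.0]
force: [1.3, -0.5, -0.3]
finger_gap: 0.505
gripper_force: 0.0
```

Call:
drive_tool(
  deltas=[
    [[0,40,0,0],[0,80,0,0],[0,120,0,0],[0,120,0,0],[0,120,0,0]],
  ],
)

```text
t: 30.53
tcp_pos: [0.4317, 0.2863, 0.2206]
tool_rot: [-0.002, 1.0, -0.0, 0.0]
force: [-0.1, -1.2, 0.3]
finger_gap: 0.503
gripper_force: 0.0
```

```bash
python3 -c "
from h import *
t=vision.snapshot('top')[:,:,::-1];s=vision.snapshot('scene')[:,:,::-1]
cv2.imwrite('pics/e.png',np.hstack([crop(t,260,150,430,300,2.5.__int__() and 3),crop(s,130,140,310,290,1.5.__int__() and 1,20).repeat(1,0) if 0 else cv2.resize(crop(s,130,140,230+30,290,2,20),(260,450))]))"
```

```text
(no output)
```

View pics/e.png

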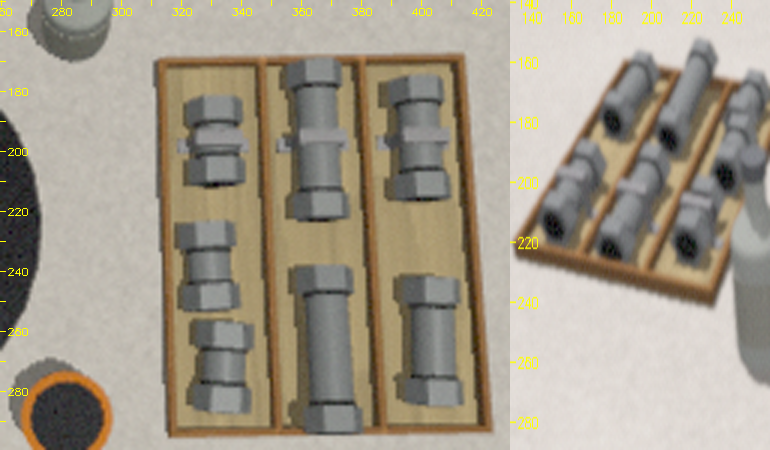

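```bash
python3 -c "
from h import *
# top-facet end/corner pixels; top of collar z=.044
f=lambda u,v,z=.044:print((u,v),ray('top',(u,v),z).round(4))
print('sampleL top facet far/near');f(363,170);f(366,216)
print('long far/near top facet');f(366,239);f(369,287);f(369,287,.058)
print('near wall top');f(368,291.5,.018)
print('sS');f(332,182);f(332,204)
print('a');f(325,224);f(328,246)
print('b');f(331,257);f(333,281)
print('sM');f(396,176);f(400,210)
print('med');f(402,242);f(405,280)
cv2.imwrite('pics/none.png',np.zeros((2,2)))
"
```

```text
sampleL top facet far/near
(363, 170) [ 0.6794 -0.1902  0.044 ]
(366, 216) [ 0.5656 -0.1923  0.044 ]
long far/near top facet
(366, 239) [ 0.5104 -0.1897  0.044 ]
(369, 287) [ 0.3987 -0.1916  0.044 ]
(369, 287) [ 0.3992 -0.1884  0.058 ]
near wall top
(368, 291.5) [ 0.3871 -0.1946  0.018 ]
sS
(332, 182) [ 0.6498 -0.1131  0.044 ]
(332, 204) [ 0.5955 -0.1114  0.044 ]
a
(325, 224) [ 0.547  -0.0932  0.044 ]
(328, 246) [ 0.4946 -0.0988  0.044 ]
b
(331, 257) [ 0.4687 -0.1051  0.044 ]
(333, 281) [ 0.413  -0.1081  0.044 ]
sM
(396, 176) [ 0.6638 -0.2703  0.044 ]
(400, 210) [ 0.5796 -0.275   0.044 ]
med
(402, 242) [ 0.5027 -0.2751  0.044 ]
(405, 280) [ 0.414  -0.2767  0.044 ][ WARN:0@0.265] global loadsave.cpp:1063 imwrite_ Unsupported depth image for selected encoder is fallbacked to CV_8U.
```

```bash
python3 -c "
from plan import *
plan([(.4485,-.198,.2,1.571),(.4485,-.198,.04,1.571)])"
```

```text
t 30.63 pose [0.4319 0.2839 0.2204 1.5715] q6 -1.21 gap 0.506
[-5, -161, 7, np.float64(0.0)] [-6, -160, 7, np.float64(0.0)] [-5, -161, 6, np.float64(0.001)] -> [ 0.4483 -0.1981  0.2004  1.5705]
[0, 0, 160, np.float64(-0.0)] -> [ 0.4483 -0.1981  0.0404  1.5705]
```

The last picture shows all four in their lanes. The long one's near end (top view about 368, 291) rests on the end wall because I aimed it about 20 mm too near, so I'll lift it and move it forward.

Call:
drive_tool(
  deltas=[
    [[-1,-40,2,0],[-2,-80,4,0],[-4,-120,6,0],[-5,-161,7,0],[-5,-161,7,0]],
  ],
  jaw=43,
)

```text
t: 31.05
tcp_pos: [0.4375, 0.116, 0.2133]
tool_rot: [0.005, 1.0, -0.002, -0.001]
force: [0.4, 0.2, -0.0]
finger_gap: 0.505
gripper_force: 0.0
```

Call:
drive_tool(
  deltas=[
    [[-1,-40,2,0],[-2,-80,4,0],[-4,-120,6,0],[-6,-160,7,0],[-6,-160,7,0]],
  ],
)

```text
t: 31.47
tcp_pos: [0.4448, -0.0441, 0.2068]
tool_rot: [0.005, 1.0, -0.002, 0.001]
force: [0.8, -0.6, 0.0]
finger_gap: 0.502
gripper_force: 0.0
```

Call:
drive_tool(
  deltas=[
    [[-1,-40,2,0],[-2,-80,4,0],[-4,-120,5,0],[-5,-161,6,0],[-5,-161,6,0]],
  ],
)

```text
t: 31.88
tcp_pos: [0.4499, -0.2058, 0.201]
tool_rot: [0.004, 1.0, -0.003, 0.002]
force: [0.5, 0.0, 0.6]
finger_gap: 0.506
gripper_force: 0.0
```

Call:
drive_tool(
  deltas=[
    [[0,0,35,0],[0,0,70,0],[0,0,95,0],[0,0,115,0],[0,0,125,0]],
  ],
)

```text
t: 32.3
tcp_pos: [0.4468, -0.1967, 0.0733]
tool_rot: [0.001, 1.0, 0.001, -0.002]
force: [-0.8, 0.8, 0.9]
finger_gap: 0.507
gripper_force: 0.0
```

Call:
drive_tool(
  deltas=[
    [[0,0,0,0],[0,0,0,0]],
  ],
)

```text
t: 32.47
tcp_pos: [0.4486, -0.1975, 0.0755]
tool_rot: [0.0, 1.0, 0.0, -0.0]
force: [0.1, -0.9, 0.9]
finger_gap: 0.505
gripper_force: 0.0
```

```bash
python3 -c "
from plan import *
plan([(.4485,-.198,.015,1.571)])"
```

```text
t 32.47 pose [ 0.4486 -0.1975  0.0755  1.5701] q6 -2.21 gap 0.505
[0, 0, 61, np.float64(-0.001)] -> [ 0.4486 -0.1975  0.0145  1.5711]
```

Call:
drive_tool(
  deltas=[
    [[0,0,15,0],[0,0,30,0],[0,0,43,0],[0,0,52,0],[0,0,57,0]],
  ],
)

```text
t: 32.88
tcp_pos: [0.4493, -0.1978, 0.0187]
tool_rot: [-0.0, 1.0, -0.0, 0.001]
force: [-0.1, -0.1, 0.4]
finger_gap: 0.504
gripper_force: 0.0
```

Call:
drive_tool(
  deltas=[
    [[0,0,2,0],[0,0,3,0],[0,0,3,0]],
  ],
)

```text
t: 33.13
tcp_pos: [0.4492, -0.1977, 0.0158]
tool_rot: [-0.0, 1.0, -0.0, 0.0]
force: [-0.8, 0.2, 0.7]
finger_gap: 0.501
gripper_force: 0.0
```

Call:
drive_tool(
  deltas=[
    [[0,0,0,0],[0,0,0,0],[0,0,0,0],[0,0,0,0]],
  ],
  jaw=20,
)

```text
t: 33.47
tcp_pos: [0.4493, -0.1977, 0.0161]
tool_rot: [-0.0, 1.0, -0.0, 0.001]
force: [-0.9, 1.3, 6.0]
finger_gap: 0.379
gripper_force: 59.2
```

Call:
drive_tool(
  deltas=[
    [[0,0,-5,0],[0,0,-12,0],[0,0,-20,0],[0,0,-25,0],[0,0,-25,0]],
  ],
)

```text
t: 33.88
tcp_pos: [0.4494, -0.1978, 0.0416]
tool_rot: [-0.0, 1.0, -0.001, 0.001]
force: [-0.1, 0.9, -1.4]
finger_gap: 0.375
gripper_force: 59.9
```

Call:
drive_tool(
  deltas=[
    [[-8,0,0,0],[-16,0,0,0],[-22,0,0,0],[-22,0,0,0]],
  ],
)

```text
t: 34.22
tcp_pos: [0.4731, -0.1981, 0.0402]
tool_rot: [-0.001, 1.0, -0.001, 0.001]
force: [0.4, -0.1, -1.7]
finger_gap: 0.379
gripper_force: 59.9
```

Call:
drive_tool(
  deltas=[
    [[0,0,5,0],[0,0,10,0],[0,0,15,0],[0,0,17,0],[0,0,17,0]],
  ],
)

```text
t: 34.63
tcp_pos: [0.47, -0.197, 0.0224]
tool_rot: [-0.0, 1.0, 0.001, -0.001]
force: [-0.0, 0.1, -1.6]
finger_gap: 0.382
gripper_force: 59.9
```

Call:
drive_tool(
  deltas=[
    [[0,0,2,0],[0,0,4,0],[0,0,5,0],[0,0,5,0]],
  ],
)

```text
t: 34.97
tcp_pos: [0.4707, -0.1974, 0.0182]
tool_rot: [-0.0, 1.0, 0.0, -0.0]
force: [0.0, 0.5, -1.2]
finger_gap: 0.38
gripper_force: 59.9
```

Call:
drive_tool(
  deltas=[
    [[0,0,1,0],[0,0,2,0],[0,0,2,0]],
  ],
)

```text
t: 35.22
tcp_pos: [0.4709, -0.1975, 0.0163]
tool_rot: [-0.0, 1.0, -0.0, 0.0]
force: [-0.6, 0.4, -1.0]
finger_gap: 0.379
gripper_force: 59.9
```

Call:
drive_tool(
  deltas=[
    [[0,0,1,0],[0,0,2,0],[0,0,2,0]],
  ],
)

```text
t: 35.47
tcp_pos: [0.4704, -0.1975, 0.0147]
tool_rot: [-0.0, 1.0, 0.0, -0.0]
force: [-3.2, -0.9, 4.7]
finger_gap: 0.376
gripper_force: 60.4
```

Call:
drive_tool(
  deltas=[
    [[0,0,1,0],[0,0,1,0],[0,0,1,0]],
  ],
)

```text
t: 35.72
tcp_pos: [0.4701, -0.1974, 0.014]
tool_rot: [-0.0, 1.0, 0.0, -0.0]
force: [-4.8, -1.1, 8.1]
finger_gap: 0.374
gripper_force: 60.6
```

Call:
drive_tool(
  deltas=[
    [[0,0,0,0],[0,0,1,0],[0,0,2,0],[0,0,2,0]],
  ],
  force=20,
)

```text
t: 36.05
tcp_pos: [0.4694, -0.1974, 0.0121]
tool_rot: [-0.0, 1.0, 0.0, -0.001]
force: [-7.1, -1.3, 10.5]
finger_gap: 0.377
gripper_force: 61.1
```

Call:
drive_tool(
  deltas=[
    [[0,0,1,0],[0,0,2,0],[0,0,2,0]],
  ],
)

```text
t: 36.3
tcp_pos: [0.4691, -0.1971, 0.0099]
tool_rot: [-0.0, 1.0, 0.001, -0.001]
force: [-5.6, -0.8, 7.3]
finger_gap: 0.384
gripper_force: 61.2
```

Call:
drive_tool(
  deltas=[
    [[0,0,1,0],[0,0,1,0],[0,0,1,0]],
  ],
)

```text
t: 36.55
tcp_pos: [0.469, -0.1971, 0.0091]
tool_rot: [-0.0, 1.0, 0.001, -0.001]
force: [-7.3, -1.9, 9.9]
finger_gap: 0.379
gripper_force: 61.5
```

Call:
drive_tool(
  deltas=[
    [[0,0,0,0],[0,0,0,0],[0,0,0,0],[0,0,0,0]],
  ],
  jaw=43,
)

```text
t: 36.88
tcp_pos: [0.4712, -0.1975, 0.0082]
tool_rot: [-0.0, 1.0, -0.0, 0.0]
force: [-0.6, -1.0, -0.2]
finger_gap: 0.502
gripper_force: 0.0
```

Call:
drive_tool(
  deltas=[
    [[0,0,-10,0],[0,0,-30,0],[0,0,-70,0],[0,0,-110,0],[0,0,-150,0]],
  ],
)

```text
t: 37.3
tcp_pos: [0.4703, -0.197, 0.1601]
tool_rot: [-0.0, 1.0, 0.0, -0.0]
force: [-0.2, -0.5, 0.6]
finger_gap: 0.506
gripper_force: 0.0
```

Call:
drive_tool(
  deltas=[
    [[0,0,-40,0],[0,20,-50,0],[0,60,-60,0],[0,100,-60,0],[0,140,-60,0]],
  ],
)

```text
t: 37.72
tcp_pos: [0.471, -0.0564, 0.22]
tool_rot: [0.001, 1.0, -0.0, 0.002]
force: [0.7, 0.7, -0.7]
finger_gap: 0.501
gripper_force: 0.0
```

Call:
drive_tool(
  deltas=[
    [[0,40,0,0],[0,80,0,0],[0,120,0,0],[0,160,0,0],[0,200,0,0]],
  ],
)

```text
t: 38.13
tcp_pos: [0.4701, 0.1446, 0.219]
tool_rot: [-0.0, 1.0, 0.0, 0.0]
force: [0.7, -0.2, -0.3]
finger_gap: 0.505
gripper_force: 0.0
```

Call:
drive_tool(
  deltas=[
    [[0,40,0,0],[0,80,0,0],[0,120,0,0],[0,120,0,0],[0,120,0,0]],
  ],
)

```text
t: 38.55
tcp_pos: [0.4699, 0.2647, 0.2187]
tool_rot: [-0.003, 1.0, 0.0, 0.0]
force: [-0.2, -0.8, 0.7]
finger_gap: 0.498
gripper_force: 0.0
```

```bash
cat > end.py <<'E'
from fit import *
from h import vision
t=vision.snapshot('top')[:,:,::-1].copy(); s=vision.snapshot('scene')[:,:,::-1].copy()
cv2.imwrite('pics/te.png',t);cv2.imwrite('pics/se.png',s)
# wood is yellow-brown (saturated), couplers grey: low saturation mask; fit pose + pitch-free, print vs sample in its lane
hsv=cv2.cvtColor(cv2.GaussianBlur(t,(3,3),0),cv2.COLOR_BGR2HSV).astype(float)
M=np.clip((95-hsv[...,1])/30,0,1)
def f(L,p,roi,z=.024):
    m=M[roi[1]:roi[3],roi[0]:roi[2]]; best=None
    c=lambda p:((render('top',L,(p[0],p[1],z,p[2]),roi)-m)**2).sum()
    for d in(-.12,0,.12):
        q=np.array(p)+[0,0,d]; r=minimize(c,q,method='Nelder-Mead',options=dict(initial_simplex=np.vstack([q]+[q+e for e in np.diag([.01,.01,.1])]),xatol=1e-4,fatol=.05,maxiter=150))
        if best is None or r.fun<best.fun:best=r
    return best.x.round(4).tolist(),round(best.fun),round(m.sum())
for n,L,p,roi in[('sS',.07,(.6175,-.114,0.),(317,178,346,214)),('a',.07,(.519,-.1,0.),(316,218,347,253)),('b',.07,(.4335,-.115,0.),(319,254,349,290)),
 ('sL',.13,(.6175,-.198,0.),(351,171,379,227)),('long',.13,(.47,-.198,0.),(353,228,382,290)),('sM',.1,(.6175,-.282,0.),(384,172,415,219)),('med',.1,(.457,-.284,0.),(387,236,419,289))]: print(n,*f(L,p,roi))
from plan import pose; print(pose()[0])
E
python3 end.py
```

```text
sS [0.6178, -0.1131, 0.0222] 65 559
a [0.5144, -0.1046, 0.0394] 5 497
b [0.4343, -0.1134, -0.0806] 7 528
sL [0.6194, -0.1971, 0.0055] 64 871
long [0.4667, -0.1952, -0.0034] 10 890
sM [0.6184, -0.281, 0.0069] 63 730
med [0.4534, -0.2823, -0.031] 10 715
[0.47013637 0.2621475  0.21842435 1.57169502]
```

```bash
python3 -c "
from station import manip
print(manip.sign_off())"
```

```text
the job is handed in; nothing more can be done
None
```

The job is handed in at about 39 s of the 72 s limit: all four couplers lie released in their own length's lane, each within about 9 mm sideways and about 0.1 rad of its sample in the last camera check. The long one first landed on the end wall because I aimed it too near, so I lifted it and set it down again, and I saw no contact with the tin, bottle or socket; sign-off returned no verdict.

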